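Clear the washing machine fascia and press its selector knob onto the D-spindle

TASK

Clear the two cartons off the washing machine's fascia by stacking them one after the other, squarely, onto the green carton where it stands on the worktop, and let go of them. Then take the white selector knob, turn it so that its pointer is on the side of the spindle's flat, push it onto the spindle as far as it goes, and push on so that the spindle goes down into the fascia: finish while the gripper still holds the knob pressed in fully. Leave the other things on the worktop where they are.

Things in the scene. Friction and masses are not known exactly. Their poses are not given: they have to be found in the camera images.
- fascia: white washing machine fascia lying face up, fixed to the worktop: 115 mm deep (x axis) x 595 mm long (y axis) x 45 mm high; origin under its centre. The spindle stands upright at the centre of its face, in a round grey dial scale of 74 mm diameter; the rest of the face is flat.
- spindle_tip (a point): middle of the top end of the upright brass D-spindle, 24 mm above the fascia's face when not pressed. 14 mm in diameter, with one flat 3 mm from its axis down its upper 21 mm; top edge chamfered 1.5 mm; at its foot a round collar 21 mm wide, 3 mm high. z up; x points out of the flat. It turns, but only against a stiff drag (0.15 N m).
- plunger (a joint): how far the spindle is pushed down into the fascia, m: 0 out, 0.006 fully in (a firm stop). Springs back out: takes 2 N to start and 8 N to reach the stop.
- knob: white selector knob, 45 g, standing on its underside: origin at the underside's centre, z up, x towards the pointer. From below it has a D-shaped blind bore 15 mm deep (about 1 mm clearance, 2 mm chamfered mouth), its flat on the +x side: it fits only with x along spindle_tip's x (some 7 degrees of play). Fully on, the underside is 9 mm above the face, 3 mm when pressed in.
- knob_grip (a point): middle of the knob's dark bar grip, 28 mm above the knob's underside. The bar is 42 mm long (along the knob's x) x 12 mm wide x 20 mm high, with an orange pointer line on its +x half; it stands on the knob's round barrel, 46 mm in diameter and 18 mm high; 38 mm high in all.
- carton_green: green closed carton, 90 mm long (its x axis) x 60 mm wide (its y axis) x 45 mm high, about 180 g, with a pale tape strip along its top and a pale label band; origin at the centre of its underside, z up. It stands on the worktop and is the foot of the column.
- carton_blue: blue closed carton, 90 mm long (its x axis) x 60 mm wide (its y axis) x 45 mm high, about 180 g, with a pale tape strip along its top and a pale label band; origin at the centre of its underside, z up. It stands on the fascia to the left of the spindle.
- carton_pink: pink closed carton, 90 mm long (its x axis) x 60 mm wide (its y axis) x 45 mm high, about 180 g, with a pale tape strip along its top and a pale label band; origin at the centre of its underside, z up. It stands on the fascia to the right of the spindle.
- screwdriver: screwdriver lying flat, 170 mm long, in the middle of the worktop in front of the fascia; origin at mid-length; leave it alone
- old_knob: plain black round button-like old knob, 38 mm across, 18 mm high, no bar grip; not the one to fit; leave it alone
- soap_tin: small closed copper-coloured tin, 40 x 50 x 20 mm, in the middle of the worktop in front of the fascia; leave it alone
- peg_mug: white mug, 80 mm across, 90 mm tall, at the left; leave it alone
- stain_tin: yellow jar with a red cap, 72 mm across, 85 mm tall, at the right; leave it alone

How it is judged (in metres and radians):
On the way, in this order (a step that is already met when the one before it is completed fails the run):
1. one carton from the fascia stands squarely on the green carton, let go (height (world z) of carton_green below 0.004 m and distance of carton_green from where it was at the start of the episode below 0.03 m and angle between carton_green's own z axis and vertical below 0.06 rad and ((horizontal distance between carton_blue and carton_green below 0.015 m and z of carton_blue in the frame of carton_green between 0.041 and 0.049 m and angle between the x axis of carton_blue and the x axis of carton_green, either way round below 0.17 rad and angle between carton_blue's own z axis and vertical below 0.06 rad and contact force between carton_blue and the fingers below 0.1 N and linear speed of carton_blue below 0.02 m/s) or (horizontal distance between carton_pink and carton_green below 0.015 m and z of carton_pink in the frame of carton_green between 0.041 and 0.049 m and angle between the x axis of carton_pink and the x axis of carton_green, either way round below 0.17 rad and angle between carton_pink's own z axis and vertical below 0.06 rad and contact force between carton_pink and the fingers below 0.1 N and linear speed of carton_pink below 0.02 m/s))), for 0.2 s.
2. the other stands squarely on top of it, let go (height (world z) of carton_green below 0.004 m and distance of carton_green from where it was at the start of the episode below 0.03 m and angle between carton_green's own z axis and vertical below 0.06 rad and ((horizontal distance between each of carton_blue, carton_pink and carton_green below 0.015 m and z of carton_blue in the frame of carton_green between 0.041 and 0.049 m and angle between the x axis of each of carton_blue, carton_pink and the x axis of carton_green, either way round below 0.17 rad and angle between each of carton_blue, carton_pink's own z axis and vertical below 0.06 rad and contact force between each of carton_blue, carton_pink and the fingers below 0.1 N and linear speed of each of carton_blue, carton_pink below 0.02 m/s and z of carton_pink in the frame of carton_green between 0.086 and 0.094 m) or (horizontal distance between each of carton_pink, carton_blue and carton_green below 0.015 m and z of carton_pink in the frame of carton_green between 0.041 and 0.049 m and angle between the x axis of each of carton_pink, carton_blue and the x axis of carton_green, either way round below 0.17 rad and angle between each of carton_pink, carton_blue's own z axis and vertical below 0.06 rad and contact force between each of carton_pink, carton_blue and the fingers below 0.1 N and linear speed of each of carton_pink, carton_blue below 0.02 m/s and z of carton_blue in the frame of carton_green between 0.086 and 0.094 m))), for 0.2 s.
3. the knob is on the spindle as far as it goes, its flat to the spindle's flat (all of step 2 and z of knob in the frame of spindle_tip below -0.0125 m and horizontal distance between knob and spindle_tip below 0.003 m and angle between the x axis of knob and the x axis of spindle_tip, either way round below 0.25 rad and angle between knob's own z axis and vertical below 0.1 rad), for 0.1 s.
At the end, for the whole second after the job is handed in: Blue and pink cartons, either order, stand untouched on the green one (moved under 30 mm), each within 15 mm and 10 degrees of square with it; the knob is at least 12.5 mm down the spindle, upright, flats matched, and the gripper keeps it pressed: the spindle is over 4 mm in (all of step 3 and value of joint plunger above 0.004 m and contact force between the fingers and knob above 2 N); the arm keeps its last pose, push and grip.
It fails at once if one of the other things (screwdriver, old knob, soap tin, mug, jar) is pushed more than 30 mm from its place or knocked over (distance of any of screwdriver, old_knob, soap_tin, peg_mug, stain_tin from where it was at the start of the episode above 0.03 m or angle between any of old_knob, soap_tin, peg_mug, stain_tin's own z axis and vertical above 0.5 rad).
It also fails if it takes over 67 s, if anything falls off the work surface, if the arm or the gripper's body presses on something with over 40 N, if the wrist force passes 120 N, or if a joint passes its speed limit or range.

ROBOT

A 6-joint arm with a two-finger parallel gripper is mounted at the origin on the work surface. World frame = base frame: x ahead of the robot, y to its left, z up, the work surface at z = 0. Lengths are in mm, angles in degrees, forces in N, time in s.
With the tool pointing down it reaches from about 300 to 850 mm from the base axis. Payload 4.2 kg.
Tool frame: the origin (TCP) lies midway between the tips of the shut fingers; the grasp point (between the pads) lies 19 mm behind it (pinch_z is the distance from the TCP to the grasp point, in mm); z points along the fingers, y is the line along which they close (so a half turn about z gives the same grasp; the last joint's range is limited). The gripper opens to 91 mm and grips with 3 to 60 N. Pads are 32 mm wide; open, the fingers measure 118 mm over their backs; the gripper's body (76 mm by 178 mm) begins 60 mm behind the grasp point.
Start: joints at [73.339, 18.312, 89.639, -0, 72.044, -1.146], TCP at [153.816, 554.061, 213.976] pointing down, gripper open.
Joint ranges: [-177.97, 177.97], [-48.28, 115.42], [12.27, 149.76], [-77.06, 257.06], [2.81, 150.46], [-146.56, 146.56]. Speed limits (degrees/s): [147.25, 147.25, 180, 180, 180, 180].

INTERFACE

Orientations are given as [roll, pitch, yaw] about the fixed x, y, z axes, in that order (R = Rz(yaw) Ry(pitch) Rx(roll)).
In Python, from workcell import * gives the robot as it stands.
- The arm moves only by the tool step_arm, never from a script. Its argument "steps" is a list of rows, each a list of 7 numbers: the turn, a rotation vector about the tool's x, y, z in degrees, then the shift along the tool's x, y, z in mm, then the opening, from 0 (shut) to 1 (fully open). In form: [[rx, ry, rz, x, y, z, hand], ...]. A call has exactly 8 rows; each row shifts and turns the commanded pose from where the row before left it, along the tool's axes as they then stand; what a row does not reach is not made up. A row lasts 1/8 s, in which the tool goes at most 62.5 mm and 10.7 degrees, less where a joint would pass 70% of its speed; a pose out of reach is approached as far as the arm can. A call is refused whole if a number of a shift passes 62.5 or a number of a turn 10.7, either way. A call with a gripper value outside its range is refused whole. The fingers move at their own pace and stop on an object; "force" is the grip in N (left out, the last holds). Time passes only in rows, so rows that do not move let the fingers close, or fill a call up. It gives the time, the measured TCP pose, the force, the opening and the grip force at its end, in the units of the state.
- state(): the state, without advancing time (a new reading comes with each control period).
- grab_frame(name): name is "scene" or "side" or "wrist"; returns a dict with "image" (420x560x3 uint8, blue, green, red), "fovy" (degrees; the focal length in pixels is half the picture's height over the tangent of half this angle, whatever the lens; pixels are square), "cx", "cy" (the principal point, pixels), "dist" ([k1, k2, p1, p2, k3] as OpenCV has them; the pictures are not rectified), "origin" and "rotation" of the camera in the world; the wrist camera has in their place "tool_from_camera" (4x4, takes a point from camera to tool coordinates, whose origin is the TCP and whose axes are the flange's). Camera axes: x right, y down, z forward; pixel columns grow to the right and rows downward; lengths in mm; the calibration is good to about 2 mm. A picture is of the moment at which its call begins: read the wrist's pose just before it. There is no depth.
- job_done(): hands the job in; it is judged then, once.
The state is a dict: "time_s": time; "qpos": joint angles; "qvel": joint speeds; "effort": joint torques, N m; "ee_pos": TCP position; "ee_rot": TCP orientation; "force": force on the tool from outside, world axes, zero at the start; "torque": the same for the moment, N m; "gripper_width": finger opening in mm; "gripper_force": force on a finger pad.
Only numpy, scipy, OpenCV 4.12 (cv2) and the standard library are available. Lean on these libraries where they do the work, as an engineer would, in place of code of your own. Each camera call takes 0.05 s, during which the arm holds its last target. There are 200 camera calls.

## Working session

There is one attempt and no reset: what is moved stays moved. The work goes in short steps, Python scripts to look and compute and a tool call to move; the robot and the scene stay as the last step left them, time stands still between calls to the robot, and variables do not carry over. Pictures are saved under pics/ and viewed, at most 10 in all, crops included, and the job is handed in when it is done.

Besides the shell and the picture viewer there is one more tool, called after ">>>" as name(argument=value, ...) on one line, values as JSON. step_arm: Moves the arm, as the interface text tells. Its arguments: {"type":"object","properties":{"steps":{"type":"array","items":{"type":"array","items":{"type":"number"}}},"force":{"type":"number"}},"required":["steps"]}

```bash
mkdir -p pics
cat > a.py <<'E'
from workcell import *
import cv2,numpy as np
E
python3 - <<'E'
from a import *
s=state();print(s)
for n in ("scene","side","wrist"):
    f=grab_frame(n);cv2.imwrite(f"pics/{n}0.png",f["image"])
    np.save(f"{n}0.npy",f,allow_pickle=True)
    print(n,{k:np.round(v,3).tolist() if not isinstance(v,str) else v for k,v in f.items() if k!="image"})
E
python3 -c "
import cv2,numpy as np
a=[cv2.imread(f'pics/{n}0.png') for n in ('scene','side')]
"
```

```text
{'time_s': 0.0, 'qpos': array([ 7.33387287e+01,  1.83503414e+01,  8.97063300e+01, -1.79100424e-03,
        7.20422822e+01, -1.14414398e+00]), 'qvel': array([-0.02199485,  0.04733788,  0.00712005, -0.04325526,  0.01241653,
        0.08425761]), 'effort': array([-4.85406108e-04, -4.12454259e+01, -2.31976211e+01,  7.28030805e-02,
        4.57289396e-02, -1.44468158e-04]), 'ee_pos': array([153.67649288, 553.56619977, 213.13381249]), 'ee_rot': array([-1.79901032e+02, -2.73422402e-04,  1.64483426e+02]), 'force': array([-0.21330586,  0.17224592,  0.26212062]), 'torque': array([-0.0044204 , -0.05796524,  0.01289438]), 'gripper_force': 0.0, 'gripper_width': 91.27508467355628}
scene {'fovy': 46.662, 'cx': 285.088, 'cy': 213.438, 'dist': [-0.048, 0.0, 0.0, 0.0, 0.0], 'origin': [1292.636, 288.404, 1048.159], 'rotation': [-140.695, -0.706, 113.91]}
side {'fovy': 46.669, 'cx': 281.699, 'cy': 208.853, 'dist': [-0.022, 0.0, 0.0, 0.0, 0.0], 'origin': [65.232, -902.752, 1214.588], 'rotation': [-137.769, 0.475, -28.871]}
wrist {'fovy': 70.861, 'cx': 278.257, 'cy': 212.337, 'dist': [-0.041, 0.0, 0.0, 0.0, 0.0], 'tool_from_camera': [[0.0, -0.963, -0.269, 76.131], [1.0, 0.0, 0.0, -0.643], [-0.0, -0.269, 0.963, -169.76], [0.0, 0.0, 0.0, 1.0]]}
```

View pics/scene0.png

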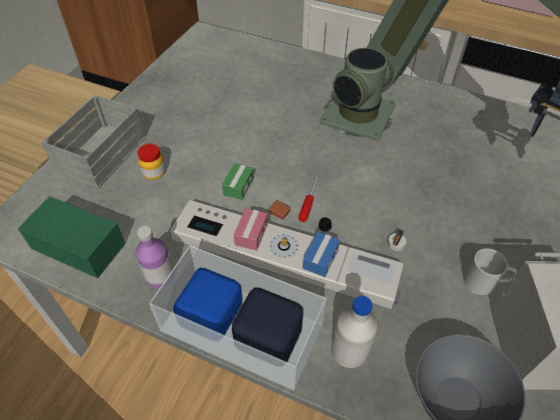

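View pics/side0.png

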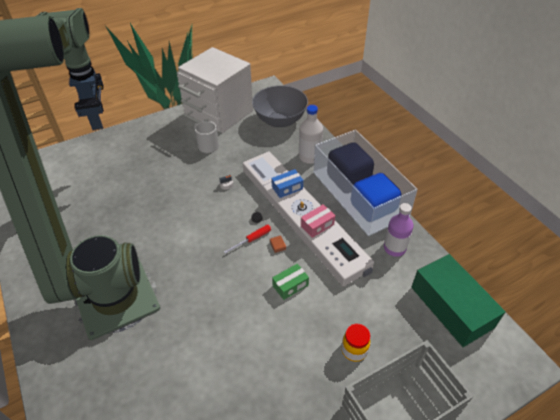

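View pics/wrist0.png

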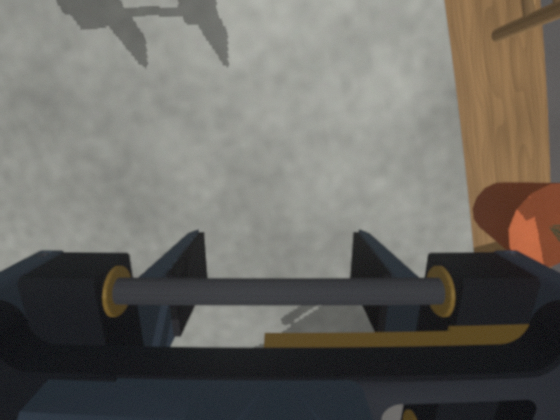

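The scene view shows green at (239,181), pink (252,228), blue (321,254), spindle (284,243) and knob (398,238). In the side view they are at green (291,281), pink (318,220), blue (288,183), spindle (302,206) and knob (226,182). The wrist view shows only bare worktop, with the fingers around row 256.

```bash
cat > a.py <<'E'
from workcell import *
import cv2,numpy as np
from scipy.spatial.transform import Rotation as R
def cam(f,s=None):
    fl=f["image"].shape[0]/2/np.tan(np.radians(f["fovy"]/2))
    K=np.array([[fl,0,f["cx"]],[0,fl,f["cy"]],[0,0,1.]])
    if "origin" in f: return K,np.array(f["dist"]),R.from_euler("xyz",f["rotation"],degrees=True).as_matrix(),np.array(f["origin"])
    Rt=R.from_euler("xyz",s["ee_rot"],degrees=True).as_matrix();T=np.array(f["tool_from_camera"])
    return K,np.array(f["dist"]),Rt@T[:3,:3],Rt@T[:3,3]+s["ee_pos"]
def rays(c,px):
    K,d,M,o=c
    u=cv2.undistortPoints(np.array(px,float).reshape(-1,1,2),K,d).reshape(-1,2)
    v=np.c_[u,np.ones(len(u))]@M.T
    return o,v/np.linalg.norm(v,axis=1)[:,None]
def plane(c,px,z):
    o,v=rays(c,px); return o+v*((z-o[2])/v[:,2])[:,None]
def tri(obs): # obs: list of (cam,px)
    A=np.zeros((3,3));b=np.zeros(3);L=[]
    for c,p in obs:
        o,v=rays(c,[p]);P=np.eye(3)-np.outer(v[0],v[0]);A+=P;b+=P@o;L.append((P,o))
    x=np.linalg.solve(A,b);return x,max(np.linalg.norm(P@(x-o)) for P,o in L)
def mask(im,lo,hi):
    return cv2.morphologyEx(cv2.inRange(cv2.cvtColor(im,cv2.COLOR_BGR2HSV),lo,hi),cv2.MORPH_CLOSE,np.ones((3,3)))
HSV=dict(green=((50,80,40),(75,255,255)),blue=((100,110,60),(118,255,255)),pink=((165,60,80),(179,255,255)))
def look(n,tag=None):
    s=state();f=grab_frame(n)
    if tag: cv2.imwrite(f"pics/{tag}.png",f["image"])
    return f,cam(f,s),s
E
python3 - <<'E'
from a import *
F={n:np.load(n+"0.npy",allow_pickle=True).item() for n in("scene","side")}
G=dict(green=[(239,181),(291,281)],pink=[(252,228),(318,220)],blue=[(321,254),(288,183)],spindle=[(284,241),(302,205)],knob=[(398,238),(226,181)])
for k,g in G.items():
    x,r=tri([(cam(F[n]),p) for n,p in zip(F,g)]);print(k,x.round(1),r.round(1))
    for n,p in zip(F,g):
        im=F[n]["image"];print("  ",im[p[1],p[0]],cv2.cvtColor(im,cv2.COLOR_BGR2HSV)[p[1]-6:p[1]+7:4,p[0]-9:p[0]+10:6].reshape(-1,3)[::2].tolist())
c=[np.kron(cv2.resize(F[n]["image"][y:y+150,x:x+200],(600,450),interpolation=cv2.INTER_CUBIC),1) for n,x,y in(("scene",215,150),)]
cv2.imwrite("pics/crop.png",c[0])
E
```

```text
green [ 465.  -211.    21.8] 1.2
   [ 75 122  69] [[61, 102, 122], [63, 111, 124], [62, 109, 119], [62, 108, 123], [59, 54, 141], [62, 108, 125], [62, 95, 115], [62, 111, 106]]
   [ 81 145  74] [[63, 122, 146], [176, 8, 216], [55, 23, 185], [63, 127, 144], [23, 5, 201], [63, 122, 148], [63, 124, 144], [63, 106, 84]]
pink [634.2 -83.1  69.2] 1.0
   [109  95 158] [[174, 106, 169], [174, 102, 172], [173, 103, 171], [174, 103, 171], [174, 108, 170], [175, 102, 172], [0, 39, 181], [175, 106, 169]]
   [137 111 205] [[172, 118, 206], [0, 1, 212], [173, 71, 207], [172, 120, 206], [0, 11, 216], [172, 116, 205], [172, 117, 129], [173, 109, 119]]
blue [634.4 105.7  67.5] 0.0
   [172 173 170] [[106, 145, 144], [40, 5, 169], [107, 150, 146], [107, 144, 145], [107, 147, 144], [106, 147, 144], [109, 65, 158], [106, 150, 146]]
   [183 114  66] [[107, 171, 180], [8, 9, 215], [9, 8, 216], [108, 168, 182], [108, 167, 185], [109, 150, 122], [108, 152, 121], [109, 127, 110]]
spindle [629.3   4.5  57.4] 0.2
   [ 59 123 160] [[21, 19, 176], [107, 25, 163], [85, 9, 168], [98, 7, 139], [90, 8, 166], [30, 19, 80], [83, 6, 166], [98, 9, 118]]
   [ 32  81 114] [[3, 11, 211], [135, 5, 194], [117, 14, 188], [115, 16, 189], [117, 13, 197], [120, 19, 107], [113, 45, 189], [113, 16, 201]]
knob [472.8 263.   20.8] 1.2
   [ 45  61 100] [[30, 18, 114], [103, 58, 62], [18, 19, 133], [70, 10, 75], [20, 20, 155], [18, 17, 178], [21, 16, 109], [21, 19, 176]]
   [62 59 58] [[23, 7, 139], [9, 107, 133], [36, 9, 144], [107, 48, 48], [36, 9, 139], [0, 9, 201], [40, 8, 91], [5, 13, 119]][ WARN:0@0.037] global loadsave.cpp:1063 imwrite_ Unsupported depth image for selected encoder is fallbacked to CV_8U.
```

View pics/crop.png

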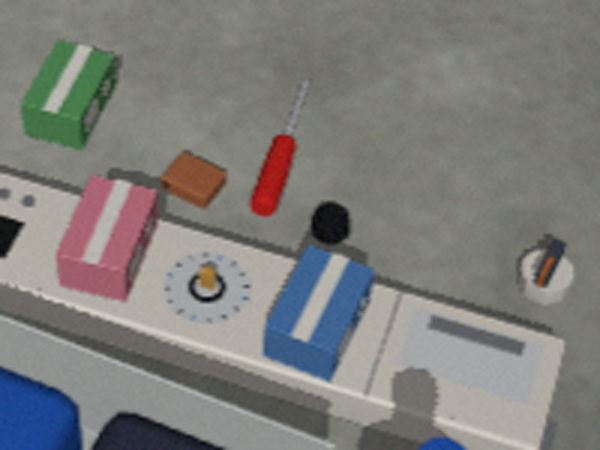

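The crop confirms it: pink, spindle and blue stand on the fascia, green is at the near left, and the knob is at the far right with its orange line. I'll go to a high overhead view.

>>> step_arm(steps=[[0,0,-7.8,0,0,-33,1],[0,0,-7.7,0,0,-33,1],[0,0,0,-41,-44.5,0,1],[0,0,0,-41,-44.5,0,1],[0,0,0,-41,-44.5,0,1],[0,0,0,-41,-44.5,0,1],[0,0,0,-41,-44.5,0,1],[0,0,0,-41,-44.5,0,1]])

```text
time_s: 1.15
ee_pos: [400.7, 285.3, 279.9]
ee_rot: [180.0, 0.0, 180.0]
force: [0.2, 0.6, -0.4]
gripper_width: 91.2
gripper_force: 0.0
```

>>> step_arm(steps=[[0,0,0,-41,-44.5,0,1],[0,0,0,-41,-44.5,0,1],[0,0,0,-41,-44.5,0,1],[0,0,0,-41,-44.5,0,1],[0,0,0,-41,-44.5,0,1],[0,0,0,-41,-44.5,0,1],[0,0,0,0,0,0,1],[0,0,0,0,0,0,1]])

```text
time_s: 2.15
ee_pos: [645.1, 20.2, 279.3]
ee_rot: [180.0, -0.1, 180.0]
force: [-0.2, 0.3, -0.6]
gripper_width: 91.3
gripper_force: 0.0
```

Run:
```python
from a import *
f,c,s=look("wrist","w1");np.save("w1.npy",dict(f=f,s=s),allow_pickle=True);print(s["ee_pos"],s["ee_rot"],s["qpos"])
```

```text
[645.12853024  20.173216   279.28609982] [ 1.79959758e+02 -1.01058215e-01  1.79960349e+02] [ 7.48503114e-01  2.32803605e+01  7.27639904e+01  4.18533902e-02
  8.40561458e+01 -8.92161808e+01]
```

View pics/w1.png

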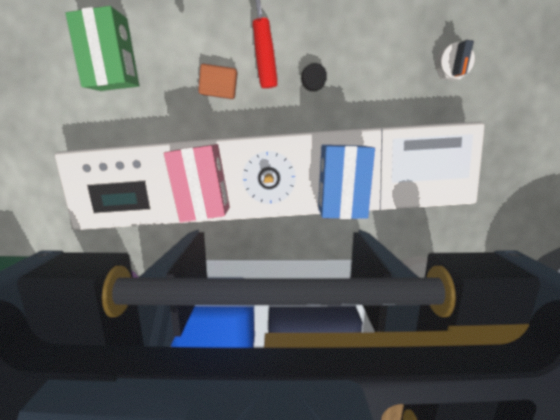

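The overhead view shows everything: green carton at (103,48), pink (196,184), spindle (268,178), blue (347,182), knob (460,58). I'll move sideways for a second view and measure from both.

>>> step_arm(steps=[[0,0,0,0,40,0,1],[0,0,0,0,45,0,1],[0,0,0,0,0,0,1],[0,0,0,0,0,0,1],[0,0,0,0,0,0,1],[0,0,0,0,0,0,1],[0,0,0,0,0,0,1],[0,0,0,0,0,0,1]])

```text
time_s: 3.2
ee_pos: [645.8, 104.6, 279.9]
ee_rot: [180.0, -0.0, 180.0]
force: [0.5, -0.1, -0.8]
gripper_width: 91.3
gripper_force: 0.0
```

```bash
cat >> a.py <<'E'
SEED=dict(green=(465,-211,45),pink=(634,-83,90),blue=(634,106,90))
def proj(c,X):
    K,d,M,o=c;p=(np.array(X,float).reshape(-1,3)-o)@M
    return cv2.projectPoints(p,np.zeros(3),np.zeros(3),K,d)[0].reshape(-1,2)
def tape(f,c,k,seed):
    "ends of the pale tape strip on the top of carton k -> two pixel points, centre"
    im=cv2.resize(f["image"],None,fx=4,fy=4,interpolation=cv2.INTER_CUBIC)
    col=cv2.inRange(cv2.cvtColor(im,cv2.COLOR_BGR2HSV),*HSV[k])
    q=proj(c,seed)[0]*4+1.5
    n,l,st,ce=cv2.connectedComponentsWithStats(col)
    keep=np.isin(l,[i for i in range(1,n) if st[i,4]>600 and np.linalg.norm(ce[i]-q)<220])
    hull=cv2.convexHull(np.argwhere(keep)[:,::-1].astype(np.int32));H=np.zeros(col.shape,np.uint8);cv2.fillConvexPoly(H,hull,255)
    g=cv2.cvtColor(im,cv2.COLOR_BGR2HSV);sat=HSV[k][0][1]
    t=((g[...,1]<sat*.7)&(g[...,2]>120)&(H>0)).astype(np.uint8)
    n,l,st,ce=cv2.connectedComponentsWithStats(cv2.morphologyEx(t,cv2.MORPH_OPEN,np.ones((9,9))))
    i=1+np.argmax(st[1:,4]);r=cv2.minAreaRect(np.argwhere(l==i)[:,::-1].astype(np.float32));b=cv2.boxPoints(r)
    e=[np.linalg.norm(b[j]-b[(j+1)%4]) for j in(0,1)];j=0 if e[0]<e[1] else 1
    m=np.array([(b[j]+b[(j+1)%4])/2,(b[(j+2)%4]+b[(j+3)%4])/2])
    m=(m-1.5)/4
    m=m[np.argsort(m[:,1])]
    return m
HSV.update(green=((50,75,40),(75,255,255)),pink=((165,55,80),(179,255,255)),blue=((100,100,60),(118,255,255)))
E
python3 - <<'E'
from a import *
d=np.load("w1.npy",allow_pickle=True).item();V=[(d["f"],cam(d["f"],d["s"]))]
f,c,s=look("wrist","w2");np.save("w2.npy",dict(f=f,s=s),allow_pickle=True);V.append((f,c));print(s["ee_pos"])
for k,z in (("green",45),("pink",90),("blue",90)):
    T=[tape(f,c,k,SEED[k]) for f,c in V]
    for t,(f,c) in zip(T,V):
        P=plane(c,t,z);dd=P[1]-P[0];print(k,t.round(1).tolist(),"plane ctr",P.mean(0).round(1),"len",np.hypot(*dd[:2]).round(1),"ang",np.degrees(np.arctan2(dd[1],dd[0])).round(1))
    X=[tri([(V[i][1],T[i][j]) for i in(0,1)]) for j in(0,1)];print("   tri",[(x.round(1).tolist(),r.round(2)) for x,r in X])
E
```

```text
[645.75358865 104.56178774 279.91770537]
green [[86.69999694824219, 8.5], [102.0999984741211, 85.69999694824219]] plane ctr [ 465.7 -212.4   45. ] len 90.9 ang 4.9
green [[22.899999618530273, 11.199999809265137], [40.599998474121094, 86.9000015258789]] plane ctr [ 465.9 -212.2   45. ] len 91.0 ang 4.8
   tri [([420.1, -216.9, 43.9], np.float64(0.09)), ([511.1, -208.8, 44.5], np.float64(0.14))]
pink [[186.1999969482422, 147.5], [201.0, 219.39999389648438]] plane ctr [633.3 -84.6  90. ] len 90.6 ang 7.4
pink [[117.5, 147.60000610351562], [136.1999969482422, 218.89999389648438]] plane ctr [633.7 -84.4  90. ] len 90.8 ang 7.3
   tri [([588.6, -90.8, 88.9], np.float64(0.18)), ([678.8, -79.1, 89.0], np.float64(0.24))]
blue [[350.79998779296875, 145.39999389648438], [345.3999938964844, 218.10000610351562]] plane ctr [631.3 105.7  90. ] len 90.5 ang -0.7
blue [[280.5, 144.5], [278.5, 217.0]] plane ctr [631.1 105.5  90. ] len 90.2 ang -1.6
   tri [([586.1, 106.8, 88.0], np.float64(0.01)), ([675.2, 104.3, 93.8], np.float64(0.13))]
```

Measured heights are 44 and 89–90 mm, lengths 90–91 mm and residuals under 0.3 mm, so the sizes check out. I'll grasp blue.

>>> step_arm(steps=[[0,0,1,14.5,1,0,1],[0,0,0,0,0,60,1],[0,0,0,0,0,60,1],[0,0,0,0,0,60,1],[0,0,0,0,0,42,1],[0,0,0,0,0,0,1],[0,0,0,0,0,0,0],[0,0,0,0,0,0,0]], force=25)

```text
time_s: 4.25
ee_pos: [633.0, 106.2, 60.6]
ee_rot: [179.9, 0.3, 179.0]
force: [-0.1, 0.0, 0.7]
gripper_width: 74.1
gripper_force: 0.0
```

>>> step_arm(steps=[[0,0,0,0,0,0,0],[0,0,0,0,0,0,0],[0,0,0,0,0,0,0],[0,0,0,0,0,-20,0],[0,0,0,0,0,-40,0],[0,0,0,0,0,-60,0],[0,0,0,0,0,0,0],[0,0,0,0,0,0,0]])

```text
time_s: 5.25
ee_pos: [630.3, 105.8, 177.0]
ee_rot: [-180.0, -0.1, 179.0]
force: [-0.9, 0.6, -2.3]
gripper_width: 60.3
gripper_force: 25.0
```

>>> step_arm(steps=[[0,0,-5.9,0,0,0,0],[0,0,0,27.3,-43.3,0,0],[0,0,0,27.3,-43.3,0,0],[0,0,0,27.3,-43.3,0,0],[0,0,0,27.3,-43.3,0,0],[0,0,0,27.3,-43.3,0,0],[0,0,0,27.3,-43.3,0,0],[0,0,0,27.3,-43.3,0,0]])

```text
time_s: 6.25
ee_pos: [464.4, -213.0, 175.7]
ee_rot: [179.9, -0.2, -175.1]
force: [-0.1, -0.8, -3.1]
gripper_width: 59.7
gripper_force: 25.0
```

>>> step_arm(steps=[[0,0,0,0,0,40,0],[0,0,0,0,0,40,0],[0,0,0,0,0,20,0],[0,0,0,0,0,10,0],[0,0,0,0,0,0,0],[0,0,0,0,0,0,0],[0,0,0,0,0,0,0],[0,0,0,0,0,0,0]])

```text
time_s: 7.25
ee_pos: [466.9, -212.4, 68.5]
ee_rot: [-180.0, 0.1, -175.1]
force: [-0.4, -1.1, -1.6]
gripper_width: 59.9
gripper_force: 25.0
```

Run:
```python
from a import *
s=state();print(s["ee_pos"],s["ee_rot"],s["force"])
f,c,_=look("wrist","w3")
f2,c2,_=look("side","s3");f3,c3,_=look("scene","c3")
a=cv2.resize(f2["image"][220:330,220:360],(560,440),interpolation=2);b=cv2.resize(f3["image"][110:210,180:300],(240,200),interpolation=2)
cv2.imwrite("pics/x3.png",np.hstack([a,cv2.resize(b,(240,440))]))
```

```text
[ 466.90850644 -212.44821975   68.54307449] [-1.79967196e+02  6.45763213e-02 -1.75112976e+02] [-0.35698935 -1.10163595 -1.57178197]
```

View pics/x3.png

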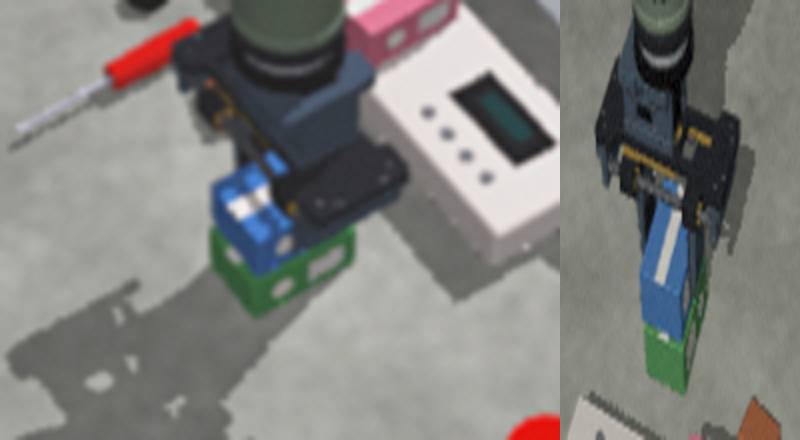

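Blue sits in line just above green in both views. Now I'll lower the last bit.

>>> step_arm(steps=[[0,0,0,0,0,5,0],[0,0,0,0,0,3,0],[0,0,0,0,0,1,0],[0,0,0,0,0,1,0],[0,0,0,0,0,0,0],[0,0,0,0,0,0,0],[0,0,0,0,0,0,0],[0,0,0,0,0,0,0]])

```text
time_s: 8.4
ee_pos: [466.3, -212.2, 59.3]
ee_rot: [180.0, -0.0, -175.1]
force: [-5.0, 0.9, 11.6]
gripper_width: 59.7
gripper_force: 25.0
```

>>> step_arm(steps=[[0,0,0,0,0,-0.5,1],[0,0,0,0,0,0,1],[0,0,0,0,0,0,1],[0,0,0,0,0,-15,1],[0,0,0,0,0,-45,1],[0,0,0,0,0,-60,1],[0,0,0,-40,0,-60,1],[0,0,0,-40,0,-40,1]])

```text
time_s: 9.4
ee_pos: [541.8, -206.2, 274.8]
ee_rot: [-179.9, 0.2, -175.2]
force: [-0.3, 0.3, 0.0]
gripper_width: 91.1
gripper_force: 0.0
```

>>> step_arm(steps=[[0,0,-2.5,-10,45,0,1],[0,0,0,-40,30,0,1],[0,0,0,0,0,0,1],[0,0,0,0,0,0,1],[0,0,0,0,0,0,1],[0,0,0,0,0,0,1],[0,0,0,0,0,0,1],[0,0,0,0,0,0,1]])

```text
time_s: 10.4
ee_pos: [582.8, -125.7, 270.5]
ee_rot: [180.0, 0.0, -172.6]
force: [-1.5, -0.7, -0.0]
gripper_width: 91.1
gripper_force: 0.0
```

```bash
cat > m.py <<'E'
from a import *
import sys
def carton(f,c,k,X):
    t=tape(f,c,k,X);P=plane(c,t,X[2]);d=P[1]-P[0]
    print(k,t.round(0).tolist(),P.mean(0).round(1),"len",np.hypot(*d[:2]).round(1),"ang",(np.degrees(np.arctan2(d[1],d[0]))).round(1))
def togo(s,x,y,yaw,z):
    r=(yaw-s["ee_rot"][2]+180)%360-180
    a=np.radians(yaw);d=np.array([x,y])-s["ee_pos"][:2]
    print("turn rz",-round(r,1),"then shift tool x %.1f y %.1f z %.1f"%(d@[np.cos(a),np.sin(a)],d@[np.sin(a),-np.cos(a)],s["ee_pos"][2]-z))
E
python3 - <<'E'
from m import *
f,c,s=look("wrist","w4");print(s["ee_pos"],s["ee_rot"])
carton(f,c,"blue",(466,-212,90));carton(f,c,"pink",(633.5,-84.5,90))
togo(s,633.5,-84.5,187.35,58)
E
```

```text
[ 582.78623579 -125.67810813  270.4813477 ] [ 1.79996790e+02  1.76430964e-03 -1.72639716e+02]
blue [[214.0, 40.0], [214.0, 125.0]] [ 466.8 -212.9   90. ] len 89.2 ang 4.8
pink [[306.0, 203.0], [305.0, 271.0]] [633.2 -84.5  90. ] len 91.7 ang 8.1
turn rz 0.0 then shift tool x -55.6 y 34.4 z 212.5
```

Blue stands within 1 mm of green and square with it. Next I'll grasp pink.

>>> step_arm(steps=[[0,0,0,-50,30,0,1],[0,0,0,-5.6,4.4,50,1],[0,0,0,0,0,60,1],[0,0,0,0,0,60,1],[0,0,0,0,0,42,1],[0,0,0,0,0,0,1],[0,0,0,0,0,0,0],[0,0,0,0,0,0,0]])

```text
time_s: 11.45
ee_pos: [635.4, -84.4, 61.1]
ee_rot: [-179.9, 0.3, -172.6]
force: [0.1, 0.4, -0.1]
gripper_width: 74.1
gripper_force: 0.0
```

>>> step_arm(steps=[[0,0,0,0,0,0,0],[0,0,0,0,0,0,0],[0,0,0,0,0,0,0],[0,0,0,0,0,-20,0],[0,0,0,0,0,-50,0],[0,0,0,0,0,-60,0],[0,0,0,0,0,-20,0],[0,0,0,0,0,0,0]])

```text
time_s: 12.45
ee_pos: [634.2, -84.2, 209.9]
ee_rot: [-180.0, 0.2, -172.6]
force: [-0.5, -0.5, -2.9]
gripper_width: 60.1
gripper_force: 25.0
```

Run:
```python
from m import *
s=state();print(s["ee_pos"],s["ee_rot"],s["gripper_width"]);togo(s,466.3,-212.5,184.85,103)
```

```text
[634.19483935 -84.23392573 209.86518926] [-1.79952685e+02  1.72063669e-01 -1.72615198e+02] 60.09176983117749
turn rz 2.5 then shift tool x 178.1 y -113.6 z 106.9
```

>>> step_arm(steps=[[0,0,2.5,0,0,0,0],[0,0,0,44.5,-28.4,0,0],[0,0,0,44.5,-28.4,0,0],[0,0,0,44.5,-28.4,0,0],[0,0,0,44.5,-28.4,0,0],[0,0,0,0,0,0,0],[0,0,0,0,0,30,0],[0,0,0,0,0,30,0]])

```text
time_s: 13.45
ee_pos: [465.9, -211.8, 146.4]
ee_rot: [179.9, -0.1, -175.1]
force: [0.7, 0.5, -2.7]
gripper_width: 60.0
gripper_force: 25.0
```

>>> step_arm(steps=[[0,0,0,0,0,20,0],[0,0,0,0,0,10,0],[0,0,0,0,0,5,0],[0,0,0,0,0,0,0],[0,0,0,0,0,0,0],[0,0,0,0,0,0,0],[0,0,0,0,0,0,0],[0,0,0,0,0,0,0]])

```text
time_s: 14.45
ee_pos: [466.0, -212.5, 113.6]
ee_rot: [-180.0, 0.0, -175.1]
force: [-0.2, -0.0, -3.7]
gripper_width: 60.0
gripper_force: 25.0
```

>>> step_arm(steps=[[0,0,0,0,0,5,0],[0,0,0,0,0,3,0],[0,0,0,0,0,1,0],[0,0,0,0,0,1,0],[0,0,0,0,0,0,0],[0,0,0,0,0,0,0],[0,0,0,0,0,0,0],[0,0,0,0,0,0,0]])

```text
time_s: 15.45
ee_pos: [465.8, -212.3, 104.9]
ee_rot: [180.0, 0.0, -175.1]
force: [-3.7, 1.3, 9.6]
gripper_width: 60.2
gripper_force: 25.0
```

>>> step_arm(steps=[[0,0,0,0,0,-0.5,1],[0,0,0,0,0,0,1],[0,0,0,0,0,0,1],[0,0,0,0,0,-15,1],[0,0,0,0,0,-45,1],[0,0,0,0,0,-60,1],[0,0,4.9,0,0,-50,1],[0,0,0,-42,44,0,1]])

```text
time_s: 16.45
ee_pos: [509.3, -171.2, 280.4]
ee_rot: [-179.7, 0.6, 179.6]
force: [1.3, 0.3, -0.5]
gripper_width: 91.5
gripper_force: 0.0
```

>>> step_arm(steps=[[0,0,0,-42,44,0,1],[0,0,0,-42,44,0,1],[0,0,0,-42,44,0,1],[0,0,0,0,30,50,1],[0,0,0,0,0,0,1],[0,0,0,0,0,0,1],[0,0,0,0,0,0,1],[0,0,0,0,0,0,1]])

```text
time_s: 17.45
ee_pos: [634.5, -7.6, 225.7]
ee_rot: [-180.0, 0.2, 179.9]
force: [0.1, -1.3, 0.7]
gripper_width: 91.6
gripper_force: 0.0
```

Run:
```python
from m import *
f,c,s=look("wrist","w5");print(s["ee_pos"],s["ee_rot"]);np.save("w5.npy",dict(f=f,s=s),allow_pickle=True)
try: carton(f,c,"pink",(466,-212,135))
except Exception as e: print(e)
p=proj(c,(630,5,69))[0].astype(int);print(p)
x,y=np.maximum(p-30,0)
cv2.imwrite("pics/sp5.png",cv2.resize(f["image"][y:y+60,x:x+60],(600,600),interpolation=cv2.INTER_CUBIC))
```

```text
[634.50075133  -7.6124167  225.68595515] [-1.79993019e+02  1.68962584e-01  1.79900874e+02]
pink [[21.0, -2.0], [39.0, 75.0]] [ 482.  -211.1  135. ] len 58.3 ang 4.7
[289 195]
```

View pics/sp5.png

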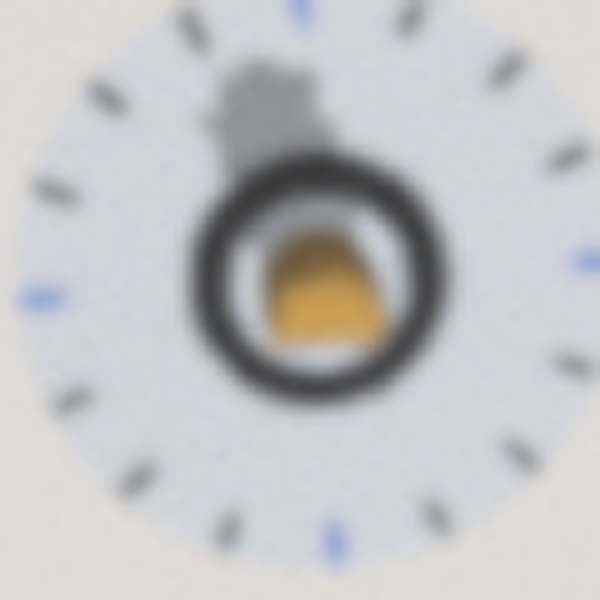

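The close crop shows the brass D at crop (325,290), its flat edge along the lower side (world +x) and tilted about 5°. The pink carton's near end is where it should be on the stack. I'll go closer to the spindle.

>>> step_arm(steps=[[0,0,0,0,12,40,1],[0,0,0,0,0,50,1],[0,0,0,0,0,25,1],[0,0,0,0,0,0,1],[0,0,0,0,0,0,1],[0,0,0,0,0,0,1],[0,0,0,0,0,0,1],[0,0,0,0,0,0,1]])

```text
time_s: 18.5
ee_pos: [634.3, 5.5, 109.5]
ee_rot: [180.0, 0.1, 180.0]
force: [-0.2, 0.1, 0.6]
gripper_width: 91.2
gripper_force: 0.0
```

```bash
cat > sp.py <<'E'
from m import *
def brass(f,c,guess=(630,5,69),w=30):
    S=8;p=proj(c,guess)[0].astype(int);x,y=p-w
    im=cv2.resize(f["image"][y:y+2*w,x:x+2*w],None,fx=S,fy=S,interpolation=cv2.INTER_CUBIC)
    g=cv2.cvtColor(im,cv2.COLOR_BGR2HSV)
    m=((g[...,1]>90)&(g[...,0]>8)&(g[...,0]<32)).astype(np.uint8)
    return im,m,g,(x,y),S
E
python3 - <<'E'
from sp import *
f,c,s=look("wrist","w6");print(s["ee_pos"],s["ee_rot"]);np.save("w6.npy",dict(f=f,s=s),allow_pickle=True)
im,m,g,(x,y),S=brass(f,c)
print(x,y,m.sum(),np.histogram(g[...,2][m>0],bins=12))
cv2.imwrite("pics/sp6.png",np.hstack([im[:,:],cv2.cvtColor(m*255,cv2.COLOR_GRAY2BGR)])[:, :800])
E
```

```text
[634.25225169   5.48507809 109.53996986] [1.79998021e+02 5.70973418e-02 1.79986434e+02]
248 199 16102 (array([2248, 2390,  820,  708,  552,  684,  752,  765,  903, 1243, 1759,
       3278]), array([ 91.        ,  99.33333333, 107.66666667, 116.        ,
       124.33333333, 132.66666667, 141.        , 149.33333333,
       157.66666667, 166.        , 174.33333333, 182.66666667,
       191.        ]))
```

View pics/sp6.png

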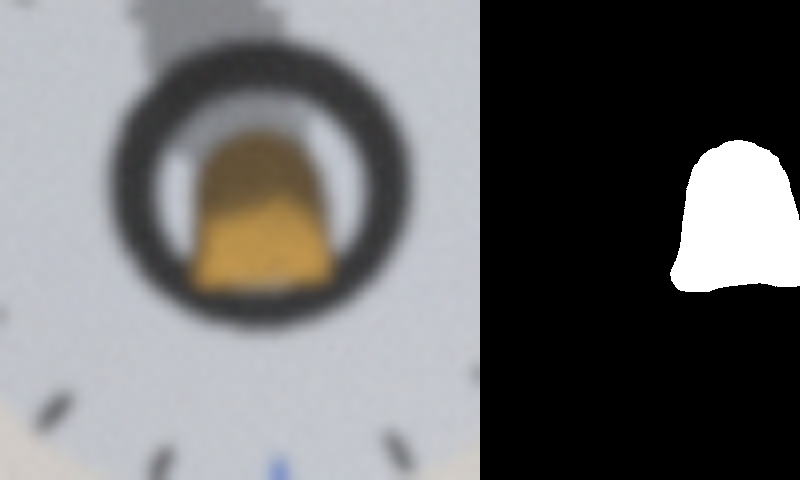

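The D's flat edge runs from (190,290) to (335,285) in the crop, facing +x with only a small tilt. I'll fit the edge, and measure the knob from w1/w2.

Run:
```python
from sp import *
for n in("w1","w2","w5","w6"):
    d=np.load(n+".npy",allow_pickle=True).item();f=d["f"];c=cam(f,d["s"])
    w=30 if n=="w6" else 20
    im,m,g,(x,y),S=brass(f,c,(630,5,69),w)
    sat=g[...,1].astype(float)
    nl,l,st,ce=cv2.connectedComponentsWithStats(m);i=1+np.argmax(st[1:,4]);l=(l==i)
    bx,bw=st[i,0],st[i,2];P=[]
    for u in range(int(bx+.18*bw),int(bx+.82*bw),4):
        col=cv2.GaussianBlur(sat,(9,9),2)[:,u];r=np.where(l[:,u])[0].max()
        k=np.arange(max(r-14,0),min(r+15,len(col)-1));gr=np.clip(col[k]-col[k+1],0,None)
        if gr.sum()>0:P.append((u,(gr*k).sum()/gr.sum()+.5))
    P=np.array(P);px=(P-(S-1)/2)/S+[x,y]
    W=plane(c,px,69)[:,:2]
    q=cv2.fitLine(W.astype(np.float32),cv2.DIST_HUBER,0,.01,.01).ravel();dv=q[:2]*np.sign(q[1])
    b=np.array([bx,bx+bw]);B=plane(c,(np.c_[b,[P[:,1].mean()]*2]-(S-1)/2)/S+[x,y],69)[:,:2]
    nrm=np.array([dv[1],-dv[0]]);mid=B.mean(0);mid=q[2:]+dv*((mid-q[2:])@dv)
    print(n,"flat ang %.1f"%np.degrees(np.arctan2(nrm[1],nrm[0])),"mid",mid.round(1),"width",np.linalg.norm(B[1]-B[0]).round(1),"axis",(mid-3*nrm).round(1))
    # dial ring and scale centre: dark ring
    hs=cv2.cvtColor(f["image"],cv2.COLOR_BGR2HSV);p=proj(c,(630,5,45))[0].astype(int);a=24 if n!="w6" else 30
    sub=cv2.inRange(hs[p[1]-a:p[1]+a,p[0]-a:p[0]+a],(0,0,0),(179,80,85))
    nl,l,st,ce=cv2.connectedComponentsWithStats(sub);j=1+np.argmax(st[1:,4]);cn=np.argwhere(l==j)[:,::-1].astype(np.float32)
    (ex,ey),rr=cv2.minEnclosingCircle(cn);print("   ring",plane(c,[(ex+p[0]-a,ey+p[1]-a)],45).round(1),rr)
# knob
for n in("w1","w2"):
    d=np.load(n+".npy",allow_pickle=True).item();f=d["f"];c=cam(f,d["s"]);p=proj(c,(473,263,25))[0].astype(int);print(n,p)
    x,y=p-25;im=cv2.resize(f["image"][y:y+50,x:x+50],None,fx=8,fy=8,interpolation=cv2.INTER_CUBIC);g=cv2.cvtColor(im,cv2.COLOR_BGR2HSV)
    dark=(g[...,2]<85).astype(np.uint8);nl,l,st,ce=cv2.connectedComponentsWithStats(dark)
    o=((g[...,0]<18)&(g[...,1]>120)).astype(np.uint8);oc=np.argwhere(o).mean(0)[::-1]
    for i in range(1,nl):
        if st[i,4]>1500: r=cv2.minAreaRect(np.argwhere(l==i)[:,::-1].astype(np.float32));print(st[i,4],r)
    O=plane(c,[(oc-3.5)/8+[x,y]],38);print("orange",O.round(1),o.sum())
```

```text
w1 flat ang 4.9 mid [633.6   6.7] width 11.4 axis [630.7   6.4]
   ring [[630.8   6.4  45. ]] 9.987939834594727
w2 flat ang 10.7 mid [634.1   7.9] width 15.7 axis [631.2   7.3]
   ring [[631.    6.9  45. ]] 10.51992130279541
w5 flat ang 2.5 mid [633.6   6.5] width 12.0 axis [630.6   6.4]
   ring [[631.4   6.2  45. ]] 11.615429878234863
w6 flat ang 5.8 mid [634.2   6.5] width 13.7 axis [631.2   6.2]
   ring [[631.3   6.3  45. ]] 17.704648971557617
w1 [460  57]
15714 ((197.49871826171875, 206.17245483398438), (63.96788787841797, 281.75360107421875), 12.308016777038574)
orange [[484.7 262.5  38. ]] 3516
w2 [398  55]
10639 ((194.7413787841797, 201.60345458984375), (43.23186111450195, 287.19488525390625), 9.958069801330566)
orange [[485.4 262.5  38. ]] 3820
```

>>> step_arm(steps=[[0,0,0,0,0,-20,1],[0,0,0,30.4,51.5,0,1],[0,0,0,30.4,51.5,0,1],[0,0,0,30.4,51.5,0,1],[0,0,0,30.4,51.5,0,1],[0,0,0,30.4,51.5,0,1],[0,0,0,0,0,0,1],[0,0,0,0,0,0,1]])

```text
time_s: 19.55
ee_pos: [482.3, 262.9, 129.1]
ee_rot: [-180.0, 0.0, -180.0]
force: [0.1, -0.2, -0.1]
gripper_width: 91.2
gripper_force: 0.0
```

```bash
cat > kn.py <<'E'
from m import *
def knob(tag):
    f,c,s=look("wrist",tag);print(s["ee_pos"],s["ee_rot"]);np.save(tag+".npy",dict(f=f,s=s),allow_pickle=True)
    S=6;p=proj(c,(473,263,30))[0].astype(int);w=50;x,y=p-w
    im=cv2.resize(f["image"][y:y+2*w,x:x+2*w],None,fx=S,fy=S,interpolation=cv2.INTER_CUBIC);g=cv2.cvtColor(im,cv2.COLOR_BGR2HSV)
    o=((g[...,0]<18)&(g[...,1]>120)&(g[...,2]>90)).astype(np.uint8)
    o=cv2.morphologyEx(o,cv2.MORPH_OPEN,np.ones((5,5)));nl,l,st,ce=cv2.connectedComponentsWithStats(o);i=1+np.argmax(st[1:,4])
    pts=np.argwhere(l==i)[:,::-1].astype(np.float32);W=plane(c,(pts[::7]-(S-1)/2)/S+[x,y],38)[:,:2].astype(np.float32)
    r=cv2.minAreaRect(W);q=cv2.fitLine(W,cv2.DIST_L2,0,.01,.01).ravel();dv=q[:2]*np.sign(q[0]);t=(W-q[2:])@dv
    print("orange centre",np.array(r[0]).round(1),"size",np.round(r[1],1),"dir %.1f"%np.degrees(np.arctan2(dv[1],dv[0])),"ends",(q[2:]+dv*np.percentile(t,1)).round(1),(q[2:]+dv*np.percentile(t,99)).round(1))
    cv2.imwrite(f"pics/k{tag}.png",im)
E
python3 - <<'E'
from kn import *
knob("w7")
E
```

```text
[482.31097857 262.9147712  129.10185521] [-1.79985333e+02  3.45684473e-02 -1.79964971e+02]
orange centre [484.2 263.1] size [ 4.1 20. ] dir -6.1 ends [474.6 264.2] [493.7 262.1]
```

View pics/kw7.png

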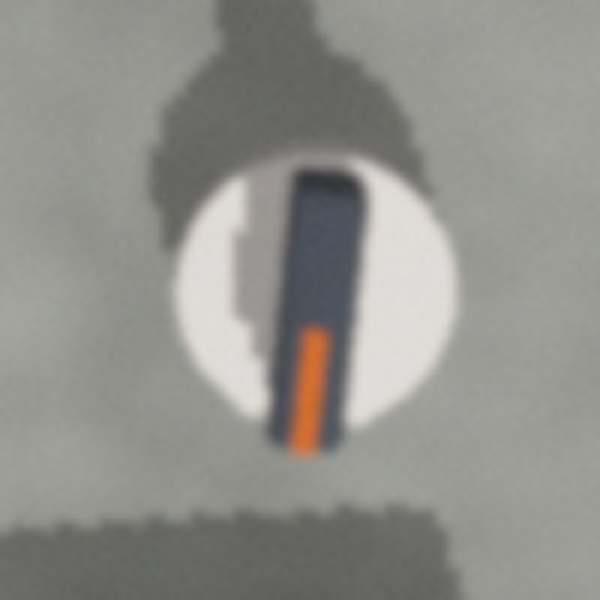

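The knob's bar lies at -6°, the orange pointer is on the +x side, and the centre is about (473.3,264.3). I'll descend to grasp the bar.

>>> step_arm(steps=[[0,0,6.1,0,0,0,1],[0,0,0,9.1,0.4,20,0.6],[0,0,0,0,0,40,0.6],[0,0,0,0,0,30,0.6],[0,0,0,0,0,12,0.6],[0,0,0,0,0,0,0.6],[0,0,0,0,0,0,0.6],[0,0,0,0,0,0,0.6]])

```text
time_s: 20.6
ee_pos: [473.9, 264.7, 28.1]
ee_rot: [179.9, 0.1, 173.9]
force: [0.2, -0.4, 0.3]
gripper_width: 54.1
gripper_force: 0.0
```

Run:
```python
from m import *
for i in range(4):
    s=state();print(s["ee_pos"],s["ee_rot"]);grab_frame("side")
togo(s,473.3,264.3,173.9,20.5)
```

```text
[473.91941958 264.71504797  28.10939952] [1.79919272e+02 1.13770031e-01 1.73876301e+02]
[473.73151345 264.70436183  27.96547038] [1.79929344e+02 9.92962503e-02 1.73886096e+02]
[473.56809081 264.68501006  27.78547849] [1.79941910e+02 8.10061232e-02 1.73890432e+02]
[473.4199575  264.62399772  27.63085515] [1.79952393e+02 6.34224569e-02 1.73891450e+02]
turn rz -0.0 then shift tool x 0.1 y -0.3 z 7.1
```

>>> step_arm(steps=[[0,0,0,0,0,6,0.6],[0,0,0,0,0,0,0.6],[0,0,0,0,0,0,0.6],[0,0,0,0,0,0,0],[0,0,0,0,0,0,0],[0,0,0,0,0,0,0],[0,0,0,0,0,0,0],[0,0,0,0,0,0,0]], force=40)

```text
time_s: 21.8
ee_pos: [473.1, 264.4, 21.0]
ee_rot: [180.0, 0.0, 173.9]
force: [0.7, -0.5, -0.3]
gripper_width: 11.8
gripper_force: 40.0
```

>>> step_arm(steps=[[0,0,0,0,0,-40,0],[0,0,0,0,0,-50,0],[0,0,-10.7,0,0,-10,0],[0,0,0,-22.8,-45,0,0],[0,0,0,-22.8,-45,0,0],[0,0,0,-22.8,-45,0,0],[0,0,0,-22.8,-45,0,0],[0,0,0,-22.8,-45,0,0]])

```text
time_s: 22.8
ee_pos: [605.3, 47.7, 120.9]
ee_rot: [180.0, -0.0, -175.4]
force: [0.3, 0.4, 0.2]
gripper_width: 11.7
gripper_force: 40.0
```

>>> step_arm(steps=[[0,0,0,-22.8,-45,0,0],[0,0,0,0,0,0,0],[0,0,0,0,0,0,0],[0,0,0,0,0,0,0],[0,0,0,0,0,0,0],[0,0,0,0,0,0,0],[0,0,0,0,0,0,0],[0,0,0,0,0,0,0]])

```text
time_s: 23.8
ee_pos: [631.0, 6.3, 121.0]
ee_rot: [180.0, 0.0, -175.4]
force: [1.2, -0.0, -0.1]
gripper_width: 11.8
gripper_force: 40.0
```

Run:
```python
from m import *
s=state();print(s["ee_pos"],s["ee_rot"],s["force"],s["gripper_width"]);togo(s,631.1,6.3,184.6,90)
f,c,s=look("wrist","w8");cv2.imwrite("pics/k8.png",f["image"][100:320,130:430])
f,c,_=look("scene","c8");carton(f,c,"pink",(466,-212,135))
```

```text
[631.01292473   6.27061058 120.96473888] [ 1.79994082e+02  3.41146050e-03 -1.75411109e+02] [ 1.22751628 -0.03209587 -0.1161841 ] 11.754268740747433
turn rz -0.0 then shift tool x -0.1 y 0.0 z 31.0
pink [[241.0, 142.0], [228.0, 164.0]] [ 467.1 -213.6  135. ] len 91.5 ang 5.4
```

View pics/k8.png

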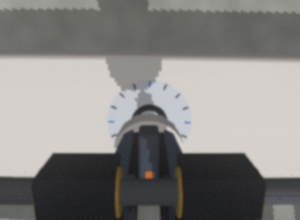

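The pink carton is confirmed on the stack at (467,-214). The knob is held over the dial with its pointer towards +x, at about (150,175) in the crop. I'll lower it gently.

>>> step_arm(steps=[[0,0,0,0,0,18,0],[0,0,0,0,0,8,0],[0,0,0,0,0,3,0],[0,0,0,0,0,2,0],[0,0,0,0,0,2,0],[0,0,0,0,0,2,0],[0,0,0,0,0,0,0],[0,0,0,0,0,0,0]])

```text
time_s: 24.9
ee_pos: [631.1, 6.2, 86.1]
ee_rot: [180.0, 0.0, -175.4]
force: [-0.0, 0.3, 0.3]
gripper_width: 11.9
gripper_force: 40.0
```

Already 4 mm on with no force. I'll continue.

>>> step_arm(steps=[[0,0,0,0,0,3,0],[0,0,0,0,0,2,0],[0,0,0,0,0,2,0],[0,0,0,0,0,1.5,0],[0,0,0,0,0,0,0],[0,0,0,0,0,0,0],[0,0,0,0,0,0,0],[0,0,0,0,0,0,0]])

```text
time_s: 25.9
ee_pos: [631.1, 6.2, 77.5]
ee_rot: [180.0, 0.0, -175.4]
force: [0.2, 0.6, -0.2]
gripper_width: 11.7
gripper_force: 40.0
```

>>> step_arm(steps=[[0,0,0,0,0,2,0],[0,0,0,0,0,1.5,0],[0,0,0,0,0,0,0],[0,0,0,0,0,0,0],[0,0,0,0,0,0,0],[0,0,0,0,0,2,0],[0,0,0,0,0,0,0],[0,0,0,0,0,0,0]])

```text
time_s: 26.9
ee_pos: [631.1, 6.2, 72.2]
ee_rot: [180.0, 0.0, -175.4]
force: [-1.1, 0.4, 4.3]
gripper_width: 11.5
gripper_force: 40.0
```

>>> step_arm(steps=[[0,0,0,0,0,2,0],[0,0,0,0,0,1.5,0],[0,0,0,0,0,0,0],[0,0,0,0,0,0,0],[0,0,0,0,0,0,0],[0,0,0,0,0,0,0],[0,0,0,0,0,0,0],[0,0,0,0,0,0,0]])

```text
time_s: 27.9
ee_pos: [631.2, 6.2, 69.1]
ee_rot: [180.0, 0.0, -175.4]
force: [-2.0, 0.8, 7.0]
gripper_width: 11.8
gripper_force: 40.0
```

>>> step_arm(steps=[[0,0,0,0,0,1.5,0],[0,0,0,0,0,0.5,0],[0,0,0,0,0,0,0],[0,0,0,0,0,0,0],[0,0,0,0,0,0,0],[0,0,0,0,0,0,0],[0,0,0,0,0,0,0],[0,0,0,0,0,0,0]])

```text
time_s: 28.9
ee_pos: [631.3, 6.2, 68.7]
ee_rot: [-180.0, 0.1, -175.4]
force: [-4.5, -0.9, 14.9]
gripper_width: 12.0
gripper_force: 40.0
```

At the firm stop: 14.9 N, more than the 8 N spring, with the tool 6 mm below its seated height. I'll check the stack once more and hand in.

Run:
```python
from m import *
f,c,_=look("scene","c9");carton(f,c,"pink",(466,-212,135))
s=state();print(s["ee_pos"],s["force"],s["gripper_force"])
print(job_done())
```

```text
pink [[241.0, 142.0], [228.0, 164.0]] [ 467.4 -213.5  135. ] len 91.0 ang 5.3
[631.30018364   6.19490464  68.68239282] [-3.93961707 -0.3886033  15.07055154] 40.003674030303955
the job is handed in; nothing more can be done
None
```

I stacked blue and then pink squarely on the green carton, fitted the knob with its flat matched to the spindle's, and handed the job in at about 29 s with the gripper holding it pressed to the stop at 15 N; the judge's verdict was not shown.

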